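# Find the arbor that the protective cap fits

### The arm

A 7-joint arm with a two-finger parallel gripper is mounted at the origin on the work surface. World frame = base frame: x ahead of the robot, y to its left, z up, the work surface at z = 0. Lengths are in mm, angles in rad, forces in N, time in s.
With the tool pointing down it reaches from about 400 to 875 mm from the base axis. Payload 4.4 kg.
Tool frame: the origin (TCP) lies between the finger pads; the fingertips stand 22 mm ahead of it and the grasp point (between the pads) lies 3 mm ahead of it; z points along the fingers, y is the line along which they close (so a half turn about z gives the same grasp; the last joint's range is limited). The gripper opens to 85 mm and grips with 20 to 120 N. Pads are 22 mm wide; open, the fingers measure 114 mm over their backs; the gripper's body (76 mm by 85 mm) begins 54 mm behind the grasp point. The pads swing forward as they close: fully open they stand 13 mm farther back than shut.
Start: joints at [1.277, 0.628, 0.038, 1.517, -0.027, 0.996, -0.02], TCP at [146.819, -633.215, 253.313] pointing down, gripper open.
Joint ranges: [-3.06, 3.06], [-0.37, 2.12], [-1.25, 1.32], [0.18, 2.47], [-1.1, 4.24], [0.23, 1.98], [-2.94, 2.94]. Speed limits (rad/s): [2.57, 2.57, 3.14, 3.14, 3.14, 3.14, 3.14].

### API

Orientations are given as [roll, pitch, yaw] about the fixed x, y, z axes, in that order (R = Rz(yaw) Ry(pitch) Rx(roll)).
In Python, from cell import ctrl gives the robot as it stands.
- The arm moves only by the tool step_arm, never from a script. Its argument "plan" is a list of rows, each an object of numbers: "dx", "dy", "dz": the shift along the tool's x, y, z scaled (see below); "ax", "ay", "az": the turn, a rotation vector about the tool's x, y, z scaled (see below); "gripper": the opening, from 0 (shut) to 1 (fully open). A call has 1 to 20 rows; each row shifts and turns the commanded pose from where the row before left it, along the tool's axes as they then stand; what a row does not reach is not made up. The controller multiplies each number of a shift by 0.3 m and each number of a turn by 90 degrees. A row lasts 1/8 s, in which the tool goes at most 62.5 mm and 10.7 degrees, less where a joint would pass 70% of its speed; a pose out of reach is approached as far as the arm can. A call with a number of a shift or a turn outside -1 to 1 is refused whole. A call with a gripper value outside its range is refused whole. The fingers move at their own pace and stop on an object; the grip force is fixed at half the most. Time passes only in rows, so rows that do not move let the fingers close. It gives the time, the measured TCP pose, the force, the opening and the grip force at its end, in the units of the state.
- ctrl.read_state(): the state, without advancing time (a new reading comes with each control period).
- ctrl.get_image(name): name is "side" or "top"; returns a dict with "color" (480x640x3 uint8, red, green, blue), "range_z" (480x640 float32, mm along the optical axis (not along the pixel's ray), 0 where there is no reading), "fx", "fy", "cx", "cy" (pixels), "k1" (the pictures are not rectified: a ray, as slopes to the right and down, at radius r is drawn at 1 + k1 r^2 times it, then the intrinsics apply), "T" (4x4, takes a point from camera to world coordinates). Camera axes: x right, y down, z forward; pixel columns grow to the right and rows downward; lengths in mm; the calibration is good to about 2 mm. A picture is of the moment at which its call begins.
- ctrl.finish_job(): hands the job in; it is judged then, once.
The state is a dict: "clock": time; "qpos": joint angles; "qd": joint speeds; "tau": joint torques, N m; "eef_pos": TCP position; "tool_rot": TCP orientation; "force": force on the tool from outside, world axes, zero at the start; "torque": the same for the moment, N m; "width": finger opening in mm; "gripper_force": force on a finger pad.
Only numpy, scipy, OpenCV 4.12 (cv2) and the standard library are available. Lean on these libraries where they do the work, as an engineer would, in place of code of your own. Each camera call takes 0.05 s, during which the arm holds its last target. There are 200 camera calls.

### The job

The green cap lying in the wooden cradle is the cover for one of the three aluminium arbors, and fits only that one. Stand the cap mouth-down on the bare bench and let go, then pick it up again from above by its black knob and try it over the arbors in turn until you find the one it goes right down on, and leave it there, fully home and upright. Lower the cap, never drop it, keep all three arbors standing about where they are, and leave the spray can, the socket plate and the screwdriver alone.

Things in the scene. Friction and masses are not known exactly. Their poses are not given: they have to be found in the camera images.
- cap_center (a point): Centre of the green cap, 66 mm from its mouth on its axis; z runs from mouth to knob (level at the start, up when it stands mouth-down). A stepped bell 132 mm long, 0.2 kg: from the mouth a wide part, 66 mm outer diameter, 47 mm long; a narrow part, 50 mm, from 47 to 105 mm; a thin neck; a black knob. It lies in the cradle; grasp the narrow part 80 mm from the mouth, tool leaning over the knob end.
- cap_knob (a point): Middle of the cap's black round knob, on the cap's axis 121 mm from the mouth; axes as cap_center. The knob is 28 mm in diameter and 22 mm long (110 to 132 mm from the mouth).
- cap_mouth (a point): Centre of the cap's open mouth, in the plane of its rim; axes as cap_center. Inside is a stepped bore 97 mm deep (wide, then narrower). On the right arbor the bore has about 2 mm to spare all round and the rim comes down on the foot flange, 10 mm above the bench; on a wrong arbor it stops 35 to 45 mm higher than that.
- cradle: Fixed wooden cradle holding the cap with its axis 50 mm above the bench: plywood base 165 x 90 x 10 mm, two rails (tops 22 mm up) under the cap's wide part, and a slotted block 62 mm wide, 46 mm high, that takes the knob; the narrow part is free. Origin: centre of its underside; x points from the cap's mouth to the knob.
- spray_can: Bystander: a bare-metal can with a broad blue band (spray can), 66 mm across, 190 mm tall, standing; origin at the centre of its underside.
- socket_plate: Bystander: a white double socket front plate 146 x 86 mm, 9 mm thick, lying flat; origin at the centre of its underside.
- screwdriver: Bystander: a screwdriver with red handle, 190 mm long, about 30 mm thick, lying along its x axis; origin at the middle of its underside.
- arbor_a: One of three turned aluminium arbors, standing loose on the bench, 0.5 kg. Origin: centre of its underside, z up. Foot flange 80 mm across, its top at 10 mm; lower step to 46 mm; slimmer upper step to 95 mm (the top); edges rounded 2 mm. They differ by some mm in step diameter (lower 50 to 62, upper 35 to 46 mm). Which one the cap fits is not told: try. Slides a little if pushed.
- arbor_b: One of three turned aluminium arbors, standing loose on the bench, 0.5 kg. Origin: centre of its underside, z up. Foot flange 80 mm across, its top at 10 mm; lower step to 46 mm; slimmer upper step to 95 mm (the top); edges rounded 2 mm. They differ by some mm in step diameter (lower 50 to 62, upper 35 to 46 mm). Which one the cap fits is not told: try. Slides a little if pushed.
- arbor_c: One of three turned aluminium arbors, standing loose on the bench, 0.5 kg. Origin: centre of its underside, z up. Foot flange 80 mm across, its top at 10 mm; lower step to 46 mm; slimmer upper step to 95 mm (the top); edges rounded 2 mm. They differ by some mm in step diameter (lower 50 to 62, upper 35 to 46 mm). Which one the cap fits is not told: try. Slides a little if pushed.
There are look-alikes about, which are no part of the job. What is meant by the part that bears cap_center is not orange, and is the larger of those in its own colour.

How it is judged:
By the outcome, as a careful person would: the job done as asked, in the order asked, and still so for the second after the job is handed in, with the robot touching nothing.
It also fails if it takes over 58 s, if anything falls off the work surface, if the arm or the gripper's body presses on something with over 40 N, if the wrist force passes 120 N, or if a joint passes its speed limit or range.

## Working session

There is one attempt and no reset: what is moved stays moved. The work goes in short steps, Python scripts to look and compute and a tool call to move; the robot and the scene stay as the last step left them, time stands still between calls to the robot, and variables do not carry over. Pictures are saved under pics/ and viewed, at most 10 in all, crops included, and the job is handed in when it is done.

Besides the shell and the picture viewer there is one more tool, called by a JSON object that holds its "method" and its "body". step_arm: Moves the arm, as the interface text tells. Shifts and turns lie within -1 to 1; 1 stands for 0.3 m of shift or 90 degrees of turn. Its arguments: {"type":"object","properties":{"plan":{"type":"array"}},"required":["plan"]}

```bash
mkdir -p pics; cat > h.py <<'E'
from cell import ctrl
import numpy as np, cv2
from scipy.spatial.transform import Rotation as Ro
def cloud(im):
    v,u=np.mgrid[0:480,0:640]
    K=np.array([[im['fx'],0,im['cx']],[0,im['fy'],im['cy']],[0,0,1.]])
    p=cv2.undistortPoints(np.stack([u,v],-1).reshape(-1,1,2).astype(float),K,np.array([im['k1'],0,0,0.])).reshape(480,640,2)
    z=im['range_z'].astype(float)
    P=np.concatenate([p*z[...,None],z[...,None]],-1)
    W=P@im['T'][:3,:3].T+im['T'][:3,3]
    W[z==0]=np.nan
    return W
def save(im,name):
    cv2.imwrite('pics/'+name,cv2.cvtColor(im['color'],cv2.COLOR_RGB2BGR))
E
python3 - <<'E'
from h import *
for n in('side','top'):
    im=ctrl.get_image(n); save(im,n+'0.png'); np.savez(n+'0.npz',**im); print(n,im['fx'],im['k1'],im['T'])
print(ctrl.read_state())
E
```

```text
side 491.23347938629286 -0.1147258960335801 [[-9.44325523e-01 -2.14971079e-01  2.49071761e-01  2.99987026e+02]
 [-3.28763054e-01  6.46018181e-01 -6.88894305e-01  6.11322359e+02]
 [-1.28125343e-02 -7.32426068e-01 -6.80726005e-01  6.66374936e+02]
 [ 0.00000000e+00  0.00000000e+00  0.00000000e+00  1.00000000e+00]]
top 478.0033340545964 -0.053119134843900725 [[ 2.36340662e-02 -9.95861008e-01  8.77626579e-02  4.35497065e+02]
 [-9.99705919e-01 -2.30654797e-02  7.48728419e-03 -1.44722054e+00]
 [-5.43200657e-03 -8.79138035e-02 -9.96113275e-01  9.02664602e+02]
 [ 0.00000000e+00  0.00000000e+00  0.00000000e+00  1.00000000e+00]]
{'clock': 0.1, 'qpos': array([ 1.27715311,  0.62924983,  0.03843754,  1.51828047, -0.02701646,
        0.99631732, -0.0199843 ]), 'qd': array([ 1.10792776e-03, -1.77384339e-04,  1.27739398e-03, -2.94810507e-03,
       -7.07183885e-05, -6.46384202e-04, -1.82627495e-04]), 'tau': array([ 2.81938999e-03, -5.64529824e+01,  1.22990303e+00, -1.93972528e+01,
        1.11767859e-02,  5.44127353e-03,  3.34893423e-05]), 'eef_pos': array([ 146.73740254, -632.67126875,  252.47936696]), 'tool_rot': array([-3.13985514e+00, -2.61991858e-07,  2.27855519e-01]), 'force': array([0.36170193, 1.11333129, 0.21738433]), 'torque': array([ 0.0246458 ,  0.03756015, -0.00904767]), 'gripper_force': 0.0, 'width': 85.53427895229407}
```

View pics/top0.png

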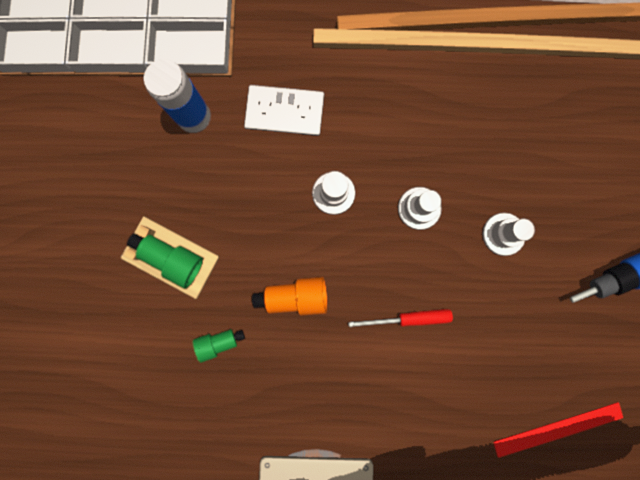

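View pics/side0.png

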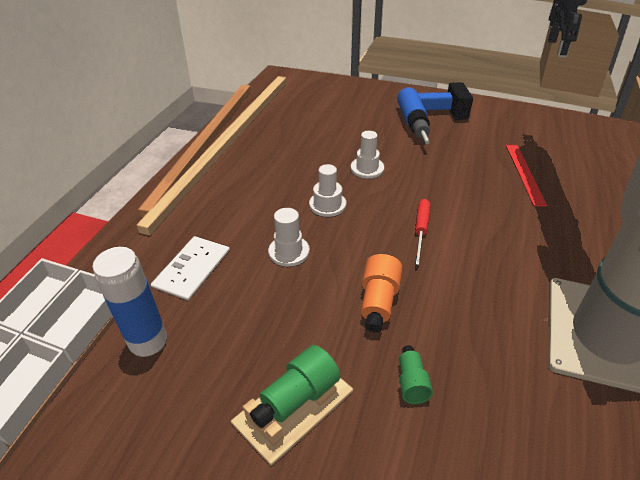

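The top view shows these look-alikes: the big green cap in the cradle at (170,260), a small green cap at (217,345), and an orange cap at (290,297). I choose the big green one in the cradle. The arbors are at (335,190), (425,205) and (515,232), with the can at (180,100), the plate at (285,110) and the screwdriver at (400,320).

```bash
python3 - <<'E'
from h import *
T=dict(np.load('top0.npz'));S=dict(np.load('side0.npz'))
def green(im):
    h=cv2.cvtColor(im['color'],cv2.COLOR_RGB2HSV); return cv2.inRange(h,(50,100,40),(80,255,255))>0
out={}
for n,im in(('top',T),('side',S)):
    W=cloud(im);m=green(im).astype(np.uint8)
    k,l,st,c=cv2.connectedComponentsWithStats(m)
    for i in range(1,k):
        if st[i,4]<100: continue
        P=W[l==i];P=P[~np.isnan(P[:,0])]
        q=P[:,:2]-P[:,:2].mean(0);w,v=np.linalg.eigh(q.T@q);a=q@v[:,1]
        print(n,c[i].round(),st[i,4],P.mean(0).round(1),'zmax',np.percentile(P[:,2],[5,50,98]).round(1),'axis',v[:,1].round(3),np.ptp(a).round(1))
        if st[i,4]>1000: out[n]=P
    # black knob near cradle / arbors
    z=W[...,2];
    a=((z>88)&(z<103)&(im['color'].min(-1)>60)).astype(np.uint8)
    k,l,st,c=cv2.connectedComponentsWithStats(a)
    for i in range(1,k):
        if st[i,4]<60 : continue
        P=W[l==i];cc,r=cv2.minEnclosingCircle(P[:,:2].astype(np.float32))
        print(n,'arb',c[i].round(),st[i,4],np.median(P,0).round(1),np.array(cc).round(1),round(r,1))
    a=((z>6)&(z<14)).astype(np.uint8)
    k,l,st,c=cv2.connectedComponentsWithStats(a)
    for i in range(1,k):
        if st[i,4]<150 : continue
        P=W[l==i];cc,r=cv2.minEnclosingCircle(P[:,:2].astype(np.float32))
        print(n,'low',c[i].round(),st[i,4],np.median(P,0).round(1),np.array(cc).round(1),round(r,1))
# axial profile in top: unite, crude
P=np.vstack([out['top'],out['side']])
np.save('cap.npy',P)
c=T['color'][205:310,110:230];cv2.imwrite('pics/crop.png',cv2.cvtColor(cv2.resize(c,None,fx=5,fy=5),cv2.COLOR_RGB2BGR))
E
```

```text
top [169. 260.] 1916 [457.2 265.4  67.7] zmax [23.1 71.9 82.1] axis [0.458 0.889] 113.4
top [213. 345.] 861 [308.4 189.3  36.3] zmax [26.  35.9 46.9] axis [-0.347  0.938] 84.0
top arb [335. 184.] 532 [593.3 -21.7  94.5] [593.3 -21.5] 22.4
top arb [429. 201.] 356 [ 568.1 -183.5   94.5] [ 568.7 -184.2] 18.7
top arb [522. 230.] 377 [ 522.3 -344.8   94.4] [ 523.  -345.8] 18.9
top low [37.  7.] 522 [962.7 586.8  12.7] [958.8 584.4] 62.4
top low [112.   7.] 572 [961.4 430.4  12.7] [964.7 427. ] 64.9
top low [191.   7.] 612 [961.5 269.7  12.7] [962.9 269.1] 68.1
top low [223.  48.] 427 [865.  188.    9.6] [902.  228.2] 89.6
top low [510.  23.] 509 [ 944.8 -365.7   10. ] [ 945.2 -369.6] 266.5
top low [110.  45.] 1246 [879.2 427.9  12.7] [880.  426.5] 70.2
top low [189.  46.] 1264 [879.2 269.3  12.8] [881.4 269. ] 73.8
top low [34. 46.] 1126 [879.1 582.8  12.8] [881.8 584.7] 67.8
top low [548.  52.] 339 [ 886.4 -437.     9.9] [ 886.9 -447.9] 181.7
top low [72. 72.] 448 [824.8 501.8   9.8] [824.4 503.8] 148.5
top low [284. 109.] 3054 [754.6  76.5   8.7] [756.  78.] 83.4
top low [333. 198.] 567
[... 1108 characters left out ...]
2 [ 556.2 -158.9   10.4] [ 566.7 -180.8] 40.8
side low [190. 267.] 2429 [750.4  85.    9.1] [753.2  78.2] 82.8
side low [289. 255.] 436 [ 5.777e+02 -2.000e-01  1.030e+01] [591.3 -19.7] 40.6
side low [580. 342.] 3614 [63.8 61.3 12.5] [27.6  2.5] 122.7
side low [ 30. 307.] 400 [979.7 277.5  13.2] [981.4 271.7] 50.6
side low [ 89. 294.] 157 [892.5 210.4  13.2] [890.6 213.6] 25.9
side low [ 68. 324.] 441 [883.7 280.6  13.2] [885.9 279.6] 45.3
side low [ 53. 391.] 891 [822.3 397.7  10.1] [821.7 378.2] 143.6
side low [ 22. 378.] 651 [884.  394.9  13.3] [883.3 398. ] 53.0
side low [291. 424.] 2633 [449.3 322.1  10.4] [463.1 287.3] 92.5
side low [417. 396.] 208 [289.9 215.9   8.6] [296.  213.8] 19.5
```

View pics/crop.png

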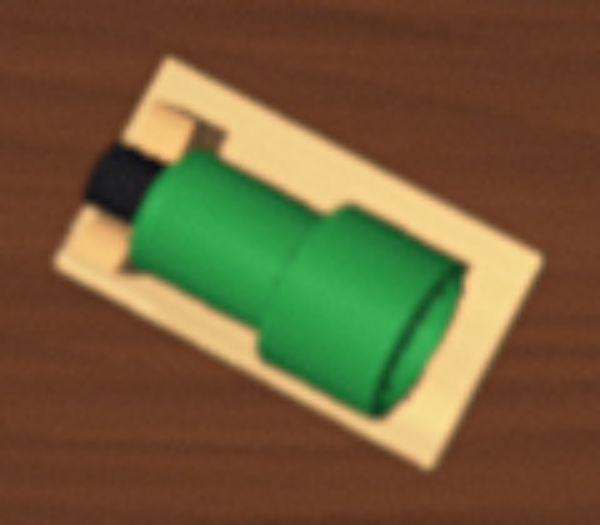

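The crop shows the larger green cap in the cradle, with its black knob at the upper left and its mouth at the lower right. That matches the description.

```bash
cat >> h.py <<'E'
def goto(p,R,cur=None):
    """from current measured pose: shift in tool axes (units of .3 m) then turn (units of 90deg)"""
    s=ctrl.read_state(); R0=Ro.from_euler('xyz',s['tool_rot']); p0=s['eef_pos']
    d=R0.inv().apply(np.array(p)-p0); r=(R0.inv()*R).as_rotvec()
    print('shift',(d/300).round(3),'|d|mm',np.linalg.norm(d).round(1),'turn',(r/(np.pi/2)).round(3),'deg',np.degrees(np.linalg.norm(r)).round(1))
def frame(z,y):
    z=np.array(z,float);z/=np.linalg.norm(z);y=np.array(y,float);y-=z*(y@z);y/=np.linalg.norm(y)
    return Ro.from_matrix(np.stack([np.cross(y,z),y,z],1))
E
python3 - <<'E'
from h import *
from scipy.optimize import least_squares
P=np.load('cap.npy');P=P[P[:,2]>45]
def d(x):
    a=np.array([np.cos(x[0]),np.sin(x[0])]);n=np.array([-a[1],a[0]])
    return np.hypot(P[:,:2]@n-x[1],P[:,2]-50),P[:,:2]@a,a,n
def f(x):
    r=d(x)[0];return np.minimum(abs(r-33),abs(r-25))
t=np.arctan2(.889,.458);n=np.array([-np.sin(t),np.cos(t)])
x=least_squares(f,[t,np.array([457,265])@n],loss='soft_l1').x
r,s,a,n=d(x);print(x,a,np.median(f(x)))
w=abs(r-33)<2;nr=abs(r-25)<2
print('wide s',np.percentile(s[w],[1,99]),'narrow',np.percentile(s[nr],[1,99]))
m=np.median([np.percentile(s[w],1),np.percentile(s[w],99)-47,np.percentile(s[nr],99)-105])
mouth=a*m+n*x[1];print('mouth',mouth,'g80',mouth+80*a,'knob',mouth+121*a)
for nme in('top','side'):
    im=dict(np.load(nme+'0.npz'));W=cloud(im)
    for c in((593.5,-21),(568,-184),(522.5,-346)):
        q=np.hypot(*(W[...,:2]-c).transpose(2,0,1));z=W[...,2]
        print(nme,c,'lower r',np.nanpercentile(q[(z>16)&(z<47)&(q<40)],[50,75,90,96]).round(1),'upper',np.nanpercentile(q[(z>52)&(q<35)],[50,75,90,96]).round(1))
g=mouth+80*a;al=np.radians(40)
zt=-np.array([a[0]*np.sin(al),a[1]*np.sin(al),np.cos(al)])
for sg in(1,-1):
    R=frame(zt,sg*np.array([n[0],n[1],0]))
    G=np.array([*g,50])-3*zt
    print(sg,'tcp',G,'pre',G-120*zt,R.as_matrix().round(3).tolist());goto(G-120*zt,R)
E
```

```text
[0.52064361 3.00986928] [0.8674992  0.49743857] 3.053946914860491
wide s [357.71397322 582.43963112] narrow [356.11877465 582.66364975]
mouth [412.87560957 240.21938437] g80 [482.27554568 280.01447035] knob [517.84301293 300.40945192]
top (593.5, -21) lower r [25.5 26.1 26.5 26.6] upper [17.1 20.9 21.9 22.3]
top (568, -184) lower r [26.5 28.7 29.2 29.5] upper [14.6 16.9 17.4 17.7]
top (522.5, -346) lower r [25.2 26.2 26.9 27.2] upper [16.2 18.1 18.6 19.1]
side (593.5, -21) lower r [26.8 27.5 28.3 28.9] upper [22.  23.1 23.9 24.4]
side (568, -184) lower r [29.9 30.9 31.5 32. ] upper [17.7 18.6 19.4 19.9]
side (522.5, -346) lower r [25.7 27.1 28.1 29. ] upper [18.5 19.9 21.  21.4]
1 tcp [483.94839889 280.97371241  52.29813333] pre [550.86252746 319.34339471 144.2234665 ] [[-0.665, -0.497, -0.558], [-0.381, 0.867, -0.32], [0.643, 0.0, -0.766]]
shift [ 2.029 -2.786  0.366] |d|mm 1039.9 turn [-0.624  0.093  1.713] deg 164.3
-1 tcp [483.94839889 280.97371241  52.29813333] pre [550.86252746 319.34339471 144.2234665 ] [[0.665, 0.497, -0.558], [0.381, -0.867, -0.32], [-0.643, 0.0, -0.766]]
shift [ 2.029 -2.786  0.366] |d|mm 1039.9 turn [-0.066 -0.441 -0.178] deg 43.3
```

```bash
python3 - <<'E'
from h import *
from scipy.optimize import least_squares
P=np.load('cap.npy');P=P[(P[:,2]>52)&(P[:,0]>390)&(P[:,0]<540)]
def d(x):
    a=np.array([np.cos(x[0]),np.sin(x[0])]);n=np.array([-a[1],a[0]])
    return np.hypot(P[:,:2]@n-x[1],P[:,2]-50),P[:,:2]@a,a,n
def f(x):
    r=d(x)[0];return np.minimum(abs(r-33),abs(r-25))
t=np.arctan2(.889,.458);n=np.array([-np.sin(t),np.cos(t)])
x=least_squares(f,[t,np.array([457,265])@n],loss='soft_l1').x
r,s,a,n=d(x);print(x,a,np.median(f(x)))
w=abs(r-33)<2;nr=abs(r-25)<2
e=[np.percentile(s[w],1),np.percentile(s[w],98)-47,np.percentile(s[nr],98)-105];print(e)
m=np.median(e)
mouth=a*m+n*x[1];print('mouth',mouth,'g80',mouth+80*a,'knob',mouth+121*a)
im=dict(np.load('top0.npz'));W=cloud(im)
k=(im['color'].max(-1)<60)&(W[...,2]>35)&(np.hypot(W[...,0]-490,W[...,1]-325)<50);print('black',k.sum(),W[k].mean(0))
c=(abs(W[...,2]-10)<4)&(np.hypot(W[...,0]-465,W[...,1]-285)<100);print('base',cv2.minAreaRect(W[c][:,:2].astype(np.float32)))
g=mouth+80*a;al=np.radians(40)
zt=-np.array([a[0]*np.sin(al),a[1]*np.sin(al),np.cos(al)])
for sg in(1,-1):
    R=frame(zt,sg*np.array([n[0],n[1],0]))
    G=np.array([*g,50])-3*zt
    print(sg,'tcp',G,'pre',G-120*zt,R.as_euler('xyz'));goto(G-120*zt,R)
E
```

```text
[   1.10459332 -285.97201575] [0.44949775 0.89328146] 1.3906827327381706
[np.float64(398.4697895727899), np.float64(395.88253723335237), np.float64(395.5968852159932)]
mouth [433.40180975 225.09075589] g80 [469.36162952 296.55327307] knob [487.79103716 333.17781312]
black 140 [490.71345336 333.71458175  61.00611829]
base ((465.364013671875, 285.42236328125), (165.85084533691406, 89.45242309570312), 63.68944549560547)
1 tcp [470.22842427 298.27584384  52.29813333] pre [504.90021417 367.17867474 144.2234665 ] [ 3.14159265 -0.6981317  -2.03699933]
shift [ 1.916 -2.976  0.366] |d|mm 1067.6 turn [-0.5    0.235  1.371] deg 133.0
-1 tcp [470.22842427 298.27584384  52.29813333] pre [504.90021417 367.17867474 144.2234665 ] [3.14159265 0.6981317  1.10459332]
shift [ 1.916 -2.976  0.366] |d|mm 1067.6 turn [-0.196 -0.416 -0.534] deg 63.4
```

{"method": "step_arm", "body": {"plan": [{"dx":0.136,"dy":-0.088,"gripper":1},{"dx":0.136,"dy":-0.088,"gripper":1},{"dx":0.136,"dy":-0.088,"gripper":1},{"dx":0.136,"dy":-0.088,"gripper":1},{"dx":0.136,"dy":-0.088,"gripper":1},{"dx":0.136,"dy":-0.088,"gripper":1},{"dx":0.136,"dy":-0.088,"gripper":1},{"dx":0.136,"dy":-0.088,"gripper":1},{"dx":0.136,"dy":-0.088,"gripper":1},{"dx":0.136,"dy":-0.088,"gripper":1},{"dx":0.136,"dy":-0.088,"gripper":1},{"dx":0.035,"dy":-0.168,"gripper":1},{"dx":0.035,"dy":-0.168,"gripper":1},{"dx":0.035,"dy":-0.168,"gripper":1},{"dx":0.035,"dy":-0.168,"gripper":1},{"dx":0.035,"dy":-0.168,"gripper":1},{"dx":0.035,"dy":-0.168,"gripper":1},{"dx":0.035,"dy":-0.168,"gripper":1},{"dx":0.035,"dy":-0.168,"gripper":1},{"dx":0.035,"dy":-0.168,"gripper":1}]}}

```text
invalid input
```

```bash
cat > t.py <<'E'
from h import *
print(ctrl.read_state()['clock'],ctrl.read_state()['qpos'].round(2))
R=Ro.from_euler('xyz',[np.pi,.698,1.105])
goto([504.9,367.2,144.2],R)
E
python3 t.py
```

```text
0.1 [ 1.28  0.63  0.04  1.52 -0.03  1.   -0.02]
shift [ 1.916 -2.976  0.366] |d|mm 1067.6 turn [-0.196 -0.416 -0.535] deg 63.4
```

{"method": "step_arm", "body": {"plan": [{"dx":0.136,"dy":-0.088,"dz":0,"ax":0,"ay":0,"az":0,"gripper":1},{"dx":0.136,"dy":-0.088,"dz":0,"ax":0,"ay":0,"az":0,"gripper":1},{"dx":0.136,"dy":-0.088,"dz":0,"ax":0,"ay":0,"az":0,"gripper":1},{"dx":0.136,"dy":-0.088,"dz":0,"ax":0,"ay":0,"az":0,"gripper":1},{"dx":0.136,"dy":-0.088,"dz":0,"ax":0,"ay":0,"az":0,"gripper":1},{"dx":0.136,"dy":-0.088,"dz":0,"ax":0,"ay":0,"az":0,"gripper":1},{"dx":0.136,"dy":-0.088,"dz":0,"ax":0,"ay":0,"az":0,"gripper":1},{"dx":0.136,"dy":-0.088,"dz":0,"ax":0,"ay":0,"az":0,"gripper":1},{"dx":0.136,"dy":-0.088,"dz":0,"ax":0,"ay":0,"az":0,"gripper":1},{"dx":0.136,"dy":-0.088,"dz":0,"ax":0,"ay":0,"az":0,"gripper":1},{"dx":0.136,"dy":-0.088,"dz":0,"ax":0,"ay":0,"az":0,"gripper":1},{"dx":0.035,"dy":-0.168,"dz":0,"ax":0,"ay":0,"az":0,"gripper":1},{"dx":0.035,"dy":-0.168,"dz":0,"ax":0,"ay":0,"az":0,"gripper":1},{"dx":0.035,"dy":-0.168,"dz":0,"ax":0,"ay":0,"az":0,"gripper":1},{"dx":0.035,"dy":-0.168,"dz":0,"ax":0,"ay":0,"az":0,"gripper":1},{"dx":0.035,"dy":-0.168,"dz":0,"ax":0,"ay":0,"az":0,"gripper":1},{"dx":0.035,"dy":-0.168,"dz":0,"ax":0,"ay":0,"az":0,"gripper":1},{"dx":0.035,"dy":-0.168,"dz":0,"ax":0,"ay":0,"az":0,"gripper":1},{"dx":0.035,"dy":-0.168,"dz":0,"ax":0,"ay":0,"az":0,"gripper":1},{"dx":0.035,"dy":-0.168,"dz":0,"ax":0,"ay":0,"az":0,"gripper":1}]}}

```text
clock: 2.6
eef_pos: [507.7, 215.7, 253.1]
tool_rot: [3.141, 0.0, 0.228]
force: [0.7, -0.3, 0.9]
width: 85.3
gripper_force: 0.0
```

```bash
python3 t.py
```

```text
2.6 [-0.44  0.49 -0.02  1.79  0.01  0.86 -1.81]
shift [ 0.105 -0.494  0.363] |d|mm 186.5 turn [-0.195 -0.415 -0.535] deg 63.4
```

{"method": "step_arm", "body": {"plan": [{"dx":0.035,"dy":-0.165,"dz":0,"ax":0,"ay":0,"az":0,"gripper":1},{"dx":0.035,"dy":-0.165,"dz":0,"ax":0,"ay":0,"az":0,"gripper":1},{"dx":0.035,"dy":-0.164,"dz":0,"ax":0,"ay":0,"az":0,"gripper":1},{"dx":0,"dy":0,"dz":0,"ax":-0.028,"ay":-0.0593,"az":-0.0764,"gripper":1},{"dx":0,"dy":0,"dz":0,"ax":-0.028,"ay":-0.0593,"az":-0.0764,"gripper":1},{"dx":0,"dy":0,"dz":0,"ax":-0.028,"ay":-0.0593,"az":-0.0764,"gripper":1},{"dx":0,"dy":0,"dz":0,"ax":-0.028,"ay":-0.0593,"az":-0.0764,"gripper":1},{"dx":0,"dy":0,"dz":0,"ax":-0.028,"ay":-0.0593,"az":-0.0764,"gripper":1},{"dx":0,"dy":0,"dz":0,"ax":-0.028,"ay":-0.0593,"az":-0.0764,"gripper":1},{"dx":0,"dy":0,"dz":0,"ax":-0.028,"ay":-0.0593,"az":-0.0764,"gripper":1}]}}

```text
clock: 3.85
eef_pos: [505.5, 365.5, 252.7]
tool_rot: [3.142, 0.703, 1.109]
force: [0.3, -0.2, -0.6]
width: 85.5
gripper_force: 0.0
```

```bash
python3 t.py
```

```text
3.85 [-0.72  0.98 -0.15  0.98  0.3   1.87 -1.33]
shift [ 0.237 -0.004  0.273] |d|mm 108.5 turn [0.001 0.003 0.002] deg 0.3
```

{"method": "step_arm", "body": {"plan": [{"dx":0.119,"dy":-0.002,"dz":0.137,"ax":0,"ay":0,"az":0,"gripper":1},{"dx":0.119,"dy":-0.002,"dz":0.137,"ax":0,"ay":0,"az":0,"gripper":1},{"dx":0,"dy":0,"dz":0.12,"ax":0,"ay":0,"az":0,"gripper":1},{"dx":0,"dy":0,"dz":0.08,"ax":0,"ay":0,"az":0,"gripper":1},{"dx":0,"dy":0,"dz":0,"ax":0,"ay":0,"az":0,"gripper":1}]}}

```text
clock: 4.47
eef_pos: [487.1, 331.5, 97.2]
tool_rot: [3.141, 0.703, 1.104]
force: [0.6, -0.1, 0.5]
width: 85.1
gripper_force: 0.0
```

```bash
sed -i 's/504.9,367.2,144.2/470.2,298.3,52.3/' t.py; cat >>t.py <<'E'
save(ctrl.get_image('side'),'s1.png')
E
python3 t.py
```

```text
4.475 [-0.7   1.08 -0.15  1.21  0.32  1.55 -1.4 ]
shift [ 0.002 -0.001  0.194] |d|mm 58.3 turn [ 0.     0.003 -0.   ] deg 0.3
```

View pics/s1.png

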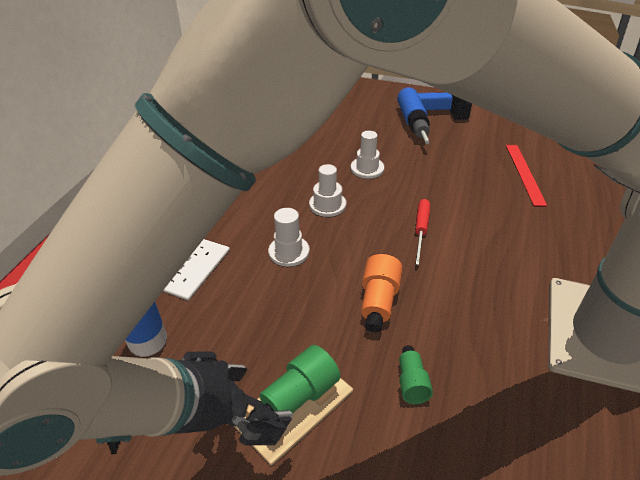

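The gripper (about pixel 240,400) straddles the narrow part, and the path down is clear. I'll advance and close.

{"method": "step_arm", "body": {"plan": [{"dx":0,"dy":0,"dz":0.1,"ax":0,"ay":0,"az":0,"gripper":1},{"dx":0.002,"dy":0,"dz":0.07,"ax":0,"ay":0,"az":0,"gripper":1},{"dx":0,"dy":0,"dz":0.024,"ax":0,"ay":0,"az":0,"gripper":1},{"dx":0,"dy":0,"dz":0,"ax":0,"ay":0,"az":0,"gripper":1},{"dx":0,"dy":0,"dz":0,"ax":0,"ay":0,"az":0,"gripper":0},{"dx":0,"dy":0,"dz":0,"ax":0,"ay":0,"az":0,"gripper":0},{"dx":0,"dy":0,"dz":0,"ax":0,"ay":0,"az":0,"gripper":0},{"dx":0,"dy":0,"dz":0,"ax":0,"ay":0,"az":0,"gripper":0},{"dx":0,"dy":0,"dz":0,"ax":0,"ay":0,"az":0,"gripper":0}]}}

```text
clock: 5.65
eef_pos: [471.8, 301.0, 54.4]
tool_rot: [3.139, 0.697, 1.103]
force: [1.6, 2.5, 6.1]
width: 48.6
gripper_force: 61.7
```

{"method": "step_arm", "body": {"plan": [{"dx":-0.05,"dy":0,"dz":-0.06,"ax":0,"ay":0,"az":0,"gripper":0},{"dx":-0.0965,"dy":0,"dz":-0.115,"ax":0,"ay":0,"az":0,"gripper":0},{"dx":-0.0965,"dy":0,"dz":-0.115,"ax":0,"ay":0,"az":0,"gripper":0},{"dx":-0.0965,"dy":0,"dz":-0.115,"ax":0,"ay":0,"az":0,"gripper":0},{"dx":-0.0965,"dy":0,"dz":-0.115,"ax":0,"ay":0,"az":0,"gripper":0},{"dx":0,"dy":0,"dz":0,"ax":0,"ay":0.1,"az":0,"gripper":0},{"dx":0,"dy":0,"dz":0,"ax":0,"ay":0.1,"az":0,"gripper":0},{"dx":0,"dy":0,"dz":0,"ax":0,"ay":0.1,"az":0,"gripper":0},{"dx":0,"dy":0,"dz":0,"ax":0,"ay":0.1,"az":0,"gripper":0}]}}

```text
clock: 6.78
eef_pos: [471.1, 300.1, 258.6]
tool_rot: [3.138, 0.065, 1.105]
force: [0.5, -0.3, -2.2]
width: 48.9
gripper_force: 62.4
```

```bash
cat >t2.py <<'E'
from h import *
s=ctrl.read_state();print(s['clock'],s['qpos'].round(2))
# target: cap upright over (540,120), tool tilted 50 deg from vertical pointing along yaw
import sys
yaw=float(sys.argv[1]);x,y,h=map(float,sys.argv[2:5])
c=np.array([np.cos(yaw),np.sin(yaw)]);al=np.radians(40)
zt=np.array([*(c*np.cos(al)),-np.sin(al)]);R=frame(zt,[c[1],-c[0],0])
goto(np.array([x,y,h])-3*zt,R)
d=np.array([x,y,h])-3*zt-s['eef_pos'];print('world',d)
print('R',Ro.from_euler('xyz',s['tool_rot']).as_matrix().round(3).tolist())
E
python3 t2.py 0.5 540 120 230
```

```text
6.775 [-0.46  0.53 -0.27  1.72  0.2   0.98 -1.28]
shift [-0.433  0.47   0.119] |d|mm 195.0 turn [-0.155  0.577  0.368] deg 63.2
world [  66.83841573 -181.20418225  -26.7177687 ]
R [[0.448, 0.894, -0.026], [0.892, -0.449, -0.06], [-0.065, 0.003, -0.998]]
```

{"method": "step_arm", "body": {"plan": [{"dx":-0.108,"dy":0.117,"dz":0.02,"ax":0,"ay":0,"az":0,"gripper":0},{"dx":-0.108,"dy":0.117,"dz":0.02,"ax":0,"ay":0,"az":0,"gripper":0},{"dx":-0.108,"dy":0.117,"dz":0.02,"ax":0,"ay":0,"az":0,"gripper":0},{"dx":-0.108,"dy":0.117,"dz":0.02,"ax":0,"ay":0,"az":0,"gripper":0},{"dx":0,"dy":0,"dz":0,"ax":-0.0221,"ay":0.0824,"az":0.0526,"gripper":0},{"dx":0,"dy":0,"dz":0,"ax":-0.0221,"ay":0.0824,"az":0.0526,"gripper":0},{"dx":0,"dy":0,"dz":0,"ax":-0.0221,"ay":0.0824,"az":0.0526,"gripper":0},{"dx":0,"dy":0,"dz":0,"ax":-0.0221,"ay":0.0824,"az":0.0526,"gripper":0},{"dx":0,"dy":0,"dz":0,"ax":-0.0221,"ay":0.0824,"az":0.0526,"gripper":0},{"dx":0,"dy":0,"dz":0,"ax":-0.0221,"ay":0.0824,"az":0.0526,"gripper":0},{"dx":0,"dy":0,"dz":0,"ax":-0.0221,"ay":0.0824,"az":0.0526,"gripper":0},{"dx":0,"dy":0,"dz":0,"ax":0,"ay":0,"az":0,"gripper":0}]}}

```text
clock: 8.28
eef_pos: [537.1, 132.6, 268.7]
tool_rot: [-3.111, -0.583, 0.691]
force: [1.0, -0.1, -2.5]
width: 49.2
gripper_force: 62.9
```

```bash
cat >>t2.py <<'E'
for n in('side','top'):
    im=ctrl.get_image(n);W=cloud(im);h=cv2.cvtColor(im['color'],cv2.COLOR_RGB2HSV)
    q=s['eef_pos']
    m=(cv2.inRange(h,(50,100,40),(80,255,255))>0)&(np.linalg.norm(W-q,axis=-1)<140)
    if m.sum()>50:print(n,m.sum(),'z',np.percentile(W[m][:,2],[1,5,50,95,99]).round(1),'xy',W[m].mean(0).round(1))
save(ctrl.get_image('side'),sys.argv[5]+'.png')
E
python3 t2.py 0.5 540 120 84 s2
```

```text
8.275 [ 0.16  0.37 -0.34  2.2  -1.09  0.24  0.03]
shift [-0.358  0.052  0.493] |d|mm 183.3 turn [-0.1    0.185  0.088] deg 20.6
world [   0.85657781  -13.68057819 -182.81475888]
R [[0.643, 0.65, 0.405], [0.532, -0.76, 0.374], [0.551, -0.025, -0.834]]
side 2408 z [188.4 196.  235.2 293.7 295.7] xy [522.  146.7 241.3]
top 578 z [282.4 284.8 290.8 313.6 382.1] xy [541.9 134.5 294.4]
```

View pics/s2.png

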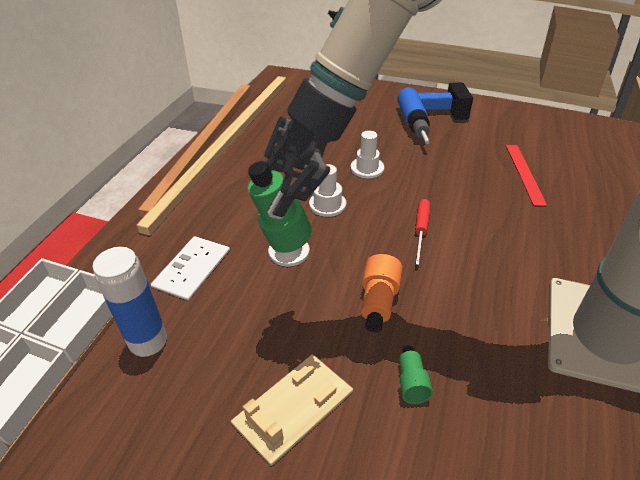

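The cap is held upright, with its mouth near (290,235) and its knob at (260,172). The wrist joints sit at their limits when the tool points outward, so I'll turn the tool to point inward, with its body outboard.

{"method": "step_arm", "body": {"plan": [{"dx":0,"dy":0,"dz":0,"ax":-0.005,"ay":-0.093,"az":0,"gripper":0},{"dx":0,"dy":0,"dz":0,"ax":-0.005,"ay":-0.093,"az":0,"gripper":0},{"dx":0,"dy":0,"dz":0,"ax":-0.005,"ay":-0.093,"az":0,"gripper":0},{"dx":0,"dy":0,"dz":0,"ax":-0.005,"ay":-0.093,"az":0,"gripper":0},{"dx":0,"dy":0,"dz":0,"ax":0,"ay":0,"az":-0.105,"gripper":0},{"dx":0,"dy":0,"dz":0,"ax":0,"ay":0,"az":-0.105,"gripper":0},{"dx":0,"dy":0,"dz":0,"ax":0,"ay":0,"az":-0.105,"gripper":0},{"dx":0,"dy":0,"dz":0,"ax":0,"ay":0,"az":-0.105,"gripper":0},{"dx":0,"dy":0,"dz":0,"ax":0,"ay":0,"az":-0.105,"gripper":0},{"dx":0,"dy":0,"dz":0,"ax":0,"ay":0,"az":-0.105,"gripper":0},{"dx":0,"dy":0,"dz":0,"ax":0,"ay":0,"az":-0.105,"gripper":0},{"dx":0,"dy":0,"dz":0,"ax":0,"ay":0,"az":-0.105,"gripper":0},{"dx":0,"dy":0,"dz":0,"ax":0,"ay":0,"az":-0.105,"gripper":0},{"dx":0,"dy":0,"dz":0,"ax":0,"ay":0,"az":-0.105,"gripper":0},{"dx":0,"dy":0,"dz":0,"ax":0,"ay":0,"az":-0.105,"gripper":0},{"dx":0,"dy":0,"dz":0,"ax":0,"ay":0,"az":-0.105,"gripper":0},{"dx":0,"dy":0,"dz":0,"ax":0,"ay":0,"az":-0.105,"gripper":0}]}}

```text
clock: 10.55
eef_pos: [538.4, 142.4, 265.0]
tool_rot: [3.057, 0.037, 2.862]
force: [0.4, 0.0, -1.5]
width: 48.8
gripper_force: 62.9
```

```bash
python3 t2.py 2.94 515 140 140 s3
```

```text
10.55 [-0.13  0.45 -0.21  1.83  0.06  0.79  0.93]
shift [ 0.08  -0.063  0.404] |d|mm 124.9 turn [ 0.071  0.58  -0.023] deg 52.7
world [ -21.1398908    -2.85274778 -123.0651207 ]
R [[-0.96, 0.272, 0.058], [0.276, 0.959, 0.071], [-0.037, 0.084, -0.996]]
side 1942 z [201.9 212.1 247.5 289.8 293.7] xy [557.7 157.8 249.1]
top 996 z [220.6 227.9 244.9 260.8 377.5] xy [587.3 115.7 247.1]
```

{"method": "step_arm", "body": {"plan": [{"dx":0.04,"dy":-0.031,"dz":0.08,"ax":0,"ay":0,"az":0,"gripper":0},{"dx":0.04,"dy":-0.031,"dz":0.08,"ax":0,"ay":0,"az":0,"gripper":0},{"dx":0,"dy":0,"dz":0,"ax":0.0118,"ay":0.0967,"az":-0.0038,"gripper":0},{"dx":0,"dy":0,"dz":0,"ax":0.0118,"ay":0.0967,"az":-0.0038,"gripper":0},{"dx":0,"dy":0,"dz":0,"ax":0.0118,"ay":0.0967,"az":-0.0038,"gripper":0},{"dx":0,"dy":0,"dz":0,"ax":0.0118,"ay":0.0967,"az":-0.0038,"gripper":0},{"dx":0,"dy":0,"dz":0,"ax":0.0118,"ay":0.0967,"az":-0.0038,"gripper":0},{"dx":0,"dy":0,"dz":0,"ax":0.0118,"ay":0.0967,"az":-0.0038,"gripper":0},{"dx":0,"dy":0,"dz":0,"ax":0,"ay":0,"az":0,"gripper":0}]}}

```text
clock: 11.82
eef_pos: [513.8, 133.5, 210.7]
tool_rot: [-3.136, -0.874, 2.928]
force: [-0.7, -0.4, -2.9]
width: 49.1
gripper_force: 63.0
```

```bash
python3 t2.py 2.94 515 140 90 s4
```

```text
11.825 [ 0.    0.98 -0.31  1.25 -0.12  1.73  1.11]
shift [-0.308  0.024  0.249] |d|mm 119.0 turn [ 0.002 -0.001 -0.005] deg 0.5
world [   3.45636492    6.02302993 -118.80951476]
R [[-0.627, 0.208, -0.751], [0.136, 0.978, 0.157], [0.767, -0.004, -0.641]]
side 2363 z [132.  136.9 177.2 234.4 235.3] xy [497.3 151.8 186.8]
top 908 z [160.  176.  234.4 250.2 261.4] xy [501.3 132.  221.1]
```

View pics/s4.png

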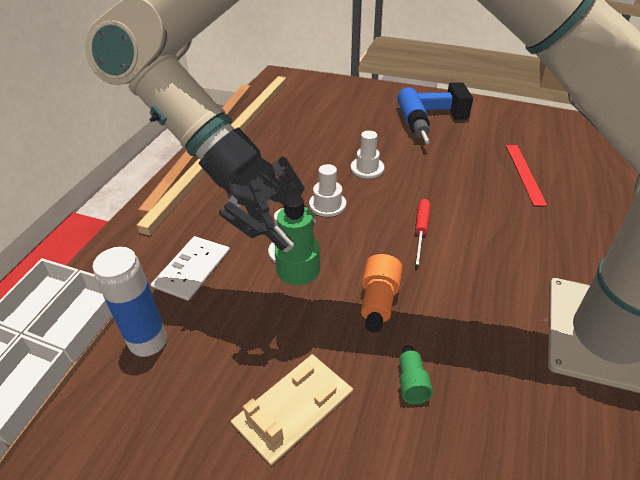

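The picture shows the cap upright with its mouth near (298,275) and free bench below. The rim is about 130 mm up, so I'll lower it.

{"method": "step_arm", "body": {"plan": [{"dx":-0.102,"dy":0.01,"dz":0.0855,"ax":0,"ay":0,"az":0,"gripper":0},{"dx":-0.102,"dy":0.01,"dz":0.0855,"ax":0,"ay":0,"az":0,"gripper":0},{"dx":-0.0767,"dy":0,"dz":0.0641,"ax":0,"ay":0,"az":0,"gripper":0},{"dx":-0.0255,"dy":0,"dz":0.0214,"ax":0,"ay":0,"az":0,"gripper":0},{"dx":0,"dy":0,"dz":0,"ax":0,"ay":0,"az":0,"gripper":0},{"dx":0,"dy":0,"dz":0,"ax":0,"ay":0,"az":0,"gripper":0}]}}

```text
clock: 12.72
eef_pos: [515.9, 139.8, 97.0]
tool_rot: [3.137, -0.869, 2.938]
force: [-0.4, 0.5, -2.7]
width: 48.8
gripper_force: 63.0
```

```bash
python3 t2.py 2.94 515 140 80 s5
```

```text
12.725 [-0.01  1.13 -0.3   1.26 -0.08  1.58  1.14]
shift [-0.041 -0.     0.029] |d|mm 15.1 turn [ 0.004  0.002 -0.001] deg 0.4
world [  1.31085922  -0.30859479 -15.08545623]
R [[-0.632, 0.206, -0.747], [0.131, 0.979, 0.159], [0.764, 0.003, -0.646]]
side 1840 z [ 16.8  23.2  63.5 120.9 121.9] xy [499.8 157.2  74.2]
top 778 z [ -0.2  57.8 117.7 128.1 145.5] xy [505.8 136.5 100. ]
```

{"method": "step_arm", "body": {"plan": [{"dx":-0.0255,"dy":0,"dz":0.0214,"ax":0,"ay":0,"az":0,"gripper":0},{"dx":-0.01,"dy":0,"dz":0.0085,"ax":0,"ay":0,"az":0,"gripper":0},{"dx":0,"dy":0,"dz":0,"ax":0,"ay":0,"az":0,"gripper":0}]}}

```text
clock: 13.25
eef_pos: [514.7, 139.6, 82.4]
tool_rot: [3.139, -0.874, 2.937]
force: [-0.1, -0.5, 4.9]
width: 49.0
gripper_force: 63.1
```

{"method": "step_arm", "body": {"plan": [{"dx":-0.005,"dy":0,"dz":0.0043,"ax":0,"ay":0,"az":0,"gripper":0},{"dx":0,"dy":0,"dz":0,"ax":0,"ay":0,"az":0,"gripper":0}]}}

```text
clock: 13.5
eef_pos: [514.5, 139.8, 82.2]
tool_rot: [3.139, -0.876, 2.937]
force: [1.8, -0.9, 12.8]
width: 48.6
gripper_force: 63.5
```

{"method": "step_arm", "body": {"plan": [{"dx":0,"dy":0,"dz":0,"ax":0,"ay":0,"az":0,"gripper":1},{"dx":0,"dy":0,"dz":0,"ax":0,"ay":0,"az":0,"gripper":1},{"dx":0,"dy":0,"dz":0,"ax":0,"ay":0,"az":0,"gripper":1},{"dx":0,"dy":0,"dz":0,"ax":0,"ay":0,"az":0,"gripper":1},{"dx":0,"dy":0,"dz":-0.05,"ax":0,"ay":0,"az":0,"gripper":1},{"dx":0,"dy":0,"dz":-0.15,"ax":0,"ay":0,"az":0,"gripper":1},{"dx":0,"dy":0,"dz":-0.18,"ax":0,"ay":0,"az":0,"gripper":1},{"dx":0,"dy":0,"dz":-0.18,"ax":0,"ay":0,"az":0,"gripper":1},{"dx":0.13,"dy":0,"dz":-0.11,"ax":0,"ay":0,"az":0,"gripper":1},{"dx":0.13,"dy":0,"dz":-0.11,"ax":0,"ay":0,"az":0,"gripper":1},{"dx":0,"dy":0,"dz":0,"ax":0,"ay":0,"az":0,"gripper":1}]}}

```text
clock: 14.88
eef_pos: [600.1, 115.5, 275.3]
tool_rot: [3.112, -0.823, 2.94]
force: [-0.4, 0.2, -0.2]
width: 85.4
gripper_force: 0.0
```

```bash
cat >t3.py <<'E'
from h import *
s=ctrl.read_state();print(s['clock'],s['qpos'].round(2),s['eef_pos'].round(1))
for n in('side','top'):
    im=ctrl.get_image(n);save(im,n+'6.png');W=cloud(im);h=cv2.cvtColor(im['color'],cv2.COLOR_RGB2HSV)
    near=np.hypot(W[...,0]-517,W[...,1]-140)<60
    m=(cv2.inRange(h,(50,100,40),(80,255,255))>0)&near
    if m.sum()>50:
        P=W[m];print(n,m.sum(),'z',np.percentile(P[:,2],[1,5,50,95,99]).round(1),'mean',P.mean(0).round(1))
        for lo,hi in((44,50),(102,109)):
            Q=P[(P[:,2]>lo)&(P[:,2]<hi)];print(lo,len(Q),[np.round(v,1) for v in cv2.minEnclosingCircle(Q[:,:2].astype(np.float32))] if len(Q) else '')
    b=near&(W[...,2]>126)&(W[...,2]<138)&(im['color'].max(-1)<70)
    if b.sum()>10:
        Q=W[b];print('knob',b.sum(),Q.mean(0).round(1),cv2.minEnclosingCircle(Q[:,:2].astype(np.float32)))
E
python3 t3.py
```

```text
14.875 [ 0.04  1.04 -0.39  0.89 -0.06  1.98  1.05] [600.1 115.5 275.3]
side 1988 z [  2.5   8.7  52.8 106.1 107.5] mean [500.9 157.4  60.7]
44 360 [array([507.3, 142.4]), np.float64(32.5)]
102 376 [array([508.1, 142.4]), np.float64(24.8)]
knob 221 [507.2 143.8 131.5] ((508.7257995605469, 141.59445190429688), 14.191819190979004)
top 978 z [  0.7  25.8  92.7 107.3 130. ] mean [505.5 130.8  76.4]
44 261 [array([509.6, 139.3]), np.float64(32.7)]
102 396 [array([510.3, 139.7]), np.float64(24.9)]
knob 209 [509.4 138.8 131.3] ((509.7979736328125, 138.91639709472656), 13.392329216003418)
```

```bash
cat >t4.py <<'E'
from h import *
import sys
x,y,z=map(float,sys.argv[1:4])
goto([x,y,z],frame([0,0,-1],[np.sin(2.94),-np.cos(2.94),0]))
E
python3 t4.py 509.3 140.3 230
```

```text
shift [0.109 0.014 0.323] |d|mm 102.3 turn [ 0.015 -0.528 -0.009] deg 47.5
```

{"method": "step_arm", "body": {"plan": [{"dx":0,"dy":0,"dz":0,"ax":0.003,"ay":-0.1056,"az":-0.002,"gripper":1},{"dx":0,"dy":0,"dz":0,"ax":0.003,"ay":-0.1056,"az":-0.002,"gripper":1},{"dx":0,"dy":0,"dz":0,"ax":0.003,"ay":-0.1056,"az":-0.002,"gripper":1},{"dx":0,"dy":0,"dz":0,"ax":0.003,"ay":-0.1056,"az":-0.002,"gripper":1},{"dx":0,"dy":0,"dz":0,"ax":0.003,"ay":-0.1056,"az":-0.002,"gripper":1},{"dx":0.157,"dy":0.01,"dz":0.075,"ax":0,"ay":0,"az":0,"gripper":1},{"dx":0.157,"dy":0.01,"dz":0.075,"ax":0,"ay":0,"az":0,"gripper":1},{"dx":0,"dy":0,"dz":0,"ax":0,"ay":0,"az":0,"gripper":1}]}}

```text
clock: 15.98
eef_pos: [502.2, 139.8, 223.0]
tool_rot: [-3.138, -0.01, 2.946]
force: [1.0, -0.6, -0.6]
width: 85.4
gripper_force: 0.0
```

```bash
python3 t4.py 509.3 140.3 131.5
```

```text
shift [-0.026  0.007  0.305] |d|mm 91.8 turn [-0.002 -0.006  0.004] deg 0.7
```

{"method": "step_arm", "body": {"plan": [{"dx":-0.026,"dy":0.007,"dz":0.08,"ax":0,"ay":-0.006,"az":0,"gripper":1},{"dx":0,"dy":0,"dz":0.12,"ax":0,"ay":0,"az":0,"gripper":1},{"dx":0,"dy":0,"dz":0.075,"ax":0,"ay":0,"az":0,"gripper":1},{"dx":0,"dy":0,"dz":0.026,"ax":0,"ay":0,"az":0,"gripper":1},{"dx":0,"dy":0,"dz":0,"ax":0,"ay":0,"az":0,"gripper":1}]}}

```text
clock: 16.6
eef_pos: [517.1, 140.1, 135.1]
tool_rot: [3.141, 0.008, 2.941]
force: [0.9, -0.4, 0.1]
width: 85.4
gripper_force: 0.0
```

```bash
python3 t4.py 509.3 140.3 131.5
```

```text
shift [ 0.026 -0.004  0.012] |d|mm 8.6 turn [0.    0.005 0.001] deg 0.5
```

{"method": "step_arm", "body": {"plan": [{"dx":0.026,"dy":-0.002,"dz":0.008,"ax":0,"ay":0.005,"az":0,"gripper":1},{"dx":0,"dy":0,"dz":0,"ax":0,"ay":0,"az":0,"gripper":1},{"dx":0,"dy":0,"dz":0,"ax":0,"ay":0,"az":0,"gripper":1}]}}

```text
clock: 16.98
eef_pos: [509.5, 141.2, 133.8]
tool_rot: [3.14, 0.002, 2.941]
force: [-0.8, -0.2, -0.4]
width: 85.4
gripper_force: 0.0
```

```bash
python3 t4.py 509.3 140.3 131.5
```

```text
shift [-0.    -0.003  0.008] |d|mm 2.5 turn [0.001 0.002 0.001] deg 0.2
```

{"method": "step_arm", "body": {"plan": [{"dx":0,"dy":-0.003,"dz":0.008,"ax":0,"ay":0,"az":0,"gripper":1},{"dx":0,"dy":0,"dz":0,"ax":0,"ay":0,"az":0,"gripper":0},{"dx":0,"dy":0,"dz":0,"ax":0,"ay":0,"az":0,"gripper":0},{"dx":0,"dy":0,"dz":0,"ax":0,"ay":0,"az":0,"gripper":0},{"dx":0,"dy":0,"dz":0,"ax":0,"ay":0,"az":0,"gripper":0},{"dx":0,"dy":0,"dz":0,"ax":0,"ay":0,"az":0,"gripper":0},{"dx":0,"dy":0,"dz":0,"ax":0,"ay":0,"az":0,"gripper":0}]}}

```text
clock: 17.85
eef_pos: [509.2, 140.5, 131.0]
tool_rot: [3.14, 0.002, 2.941]
force: [-0.4, 0.4, 2.3]
width: 25.9
gripper_force: 58.9
```

{"method": "step_arm", "body": {"plan": [{"dx":0,"dy":0,"dz":-0.04,"ax":0,"ay":0,"az":0,"gripper":0},{"dx":0,"dy":0,"dz":-0.13,"ax":0,"ay":0,"az":0,"gripper":0},{"dx":0,"dy":0,"dz":-0.13,"ax":0,"ay":0,"az":0,"gripper":0},{"dx":0,"dy":0,"dz":-0.13,"ax":0,"ay":0,"az":0,"gripper":0},{"dx":0,"dy":0,"dz":0,"ax":0,"ay":0,"az":0,"gripper":0}]}}

```text
clock: 18.48
eef_pos: [510.3, 140.6, 262.9]
tool_rot: [3.137, 0.007, 2.941]
force: [-0.6, 0.4, -3.0]
width: 25.6
gripper_force: 59.6
```

```bash
python3 t4.py 522.5 -345.5 262
```

```text
shift [-3.63e-01 -1.58e+00 -1.00e-03] |d|mm 486.2 turn [0.003 0.004 0.001] deg 0.5
```

{"method": "step_arm", "body": {"plan": [{"dx":-0.033,"dy":-0.1437,"dz":0,"ax":0,"ay":0,"az":0,"gripper":0},{"dx":-0.033,"dy":-0.1437,"dz":0,"ax":0,"ay":0,"az":0,"gripper":0},{"dx":-0.033,"dy":-0.1437,"dz":0,"ax":0,"ay":0,"az":0,"gripper":0},{"dx":-0.033,"dy":-0.1437,"dz":0,"ax":0,"ay":0,"az":0,"gripper":0},{"dx":-0.033,"dy":-0.1437,"dz":0,"ax":0,"ay":0,"az":0,"gripper":0},{"dx":-0.033,"dy":-0.1437,"dz":0,"ax":0,"ay":0,"az":0,"gripper":0},{"dx":-0.033,"dy":-0.1437,"dz":0,"ax":0,"ay":0,"az":0,"gripper":0},{"dx":-0.033,"dy":-0.1437,"dz":0,"ax":0,"ay":0,"az":0,"gripper":0},{"dx":-0.033,"dy":-0.1437,"dz":0,"ax":0,"ay":0,"az":0,"gripper":0},{"dx":-0.033,"dy":-0.1437,"dz":0,"ax":0,"ay":0,"az":0,"gripper":0},{"dx":-0.033,"dy":-0.1437,"dz":0,"ax":0,"ay":0,"az":0,"gripper":0},{"dx":0,"dy":0,"dz":0,"ax":0,"ay":0,"az":0,"gripper":0},{"dx":0,"dy":0,"dz":0,"ax":0,"ay":0,"az":0,"gripper":0}]}}

```text
clock: 20.1
eef_pos: [520.3, -345.3, 257.9]
tool_rot: [3.138, -0.001, 2.941]
force: [0.1, 1.0, -2.2]
width: 26.3
gripper_force: 59.8
```

```bash
cat >t5.py <<'E'
from h import *
import sys
a=np.array([float(v) for v in sys.argv[1:3]])
s=ctrl.read_state();e=s['eef_pos'];print(s['clock'],e.round(1),s['tool_rot'].round(4),s['qpos'].round(2))
mz=e[2]-131
for n in('side','top'):
    im=ctrl.get_image(n);save(im,n+sys.argv[3]+'.png');W=cloud(im);h=cv2.cvtColor(im['color'],cv2.COLOR_RGB2HSV)
    near=np.hypot(W[...,0]-e[0],W[...,1]-e[1])<60
    P=W[(cv2.inRange(h,(50,100,40),(80,255,255))>0)&near]
    print(n,len(P),np.percentile(P[:,2],[1,99]).round(1))
    for lo,hi in((4,40),(44,50),(102,108)):
        Q=P[(P[:,2]>mz+lo)&(P[:,2]<mz+hi)]
        if len(Q)>20:print('cap',lo,len(Q),[np.round(v,1) for v in cv2.minEnclosingCircle(Q[:,:2].astype(np.float32))],Q[:,2].mean().round(1))
    nr=np.hypot(W[...,0]-a[0],W[...,1]-a[1])<60
    for lo,hi in((91,99),(43,49),(6,13)):
        Q=W[nr&(W[...,2]>lo)&(W[...,2]<hi)&(np.ptp(im['color'],-1)<40)]
        if len(Q)>20:print('arb',lo,len(Q),[np.round(v,1) for v in cv2.minEnclosingCircle(Q[:,:2].astype(np.float32))])
E
python3 t5.py 522.5 -345.5 7; python3 t4.py 522.5 -345.5 262
```

```text
20.1 [ 520.3 -345.3  257.9] [ 3.1383e+00 -1.4000e-03  2.9412e+00] [ 0.72  0.6  -0.3   1.58  0.2   0.99  1.74]
side 1300 [130.2 233.3]
cap 4 433 [array([ 516.9, -336.8]), np.float64(31.3)] 149.0
cap 44 150 [array([ 518.1, -341.3]), np.float64(33.0)] 173.9
cap 102 122 [array([ 518.8, -342.4]), np.float64(24.4)] 231.9
arb 91 131 [array([ 521.5, -343.6]), np.float64(19.8)]
arb 43 110 [array([ 521.2, -341.9]), np.float64(26.8)]
arb 6 247 [array([ 521.3, -342.9]), np.float64(40.5)]
top 1623 [134.8 241.6]
cap 4 330 [array([ 518.5, -331.9]), np.float64(30.2)] 150.4
cap 44 408 [array([ 521.2, -343.3]), np.float64(32.8)] 174.0
cap 102 283 [array([ 520.6, -343.6]), np.float64(24.2)] 231.8
arb 43 224 [array([ 522.9, -345.1]), np.float64(26.6)]
arb 6 549 [array([ 523. , -345.8]), np.float64(40.1)]
shift [-0.005 -0.003 -0.011] |d|mm 3.7 turn [ 0.002 -0.     0.002] deg 0.3
```

View pics/side7.png

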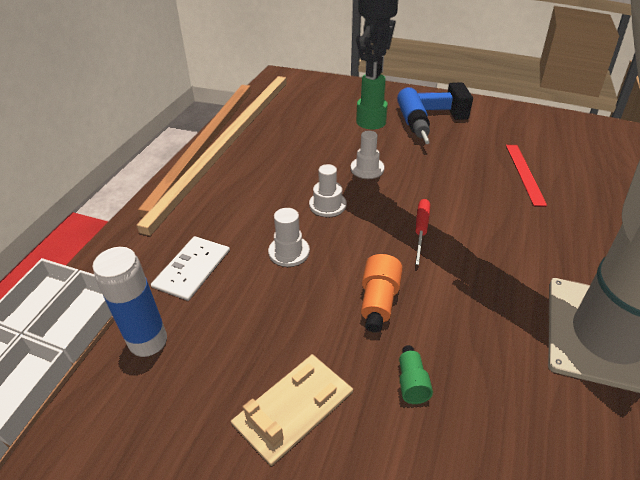

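The side view shows the cap hanging upright at (372,100), right over the third arbor at (368,150). A shift of about (+2.4, -1.8) mm will centre it.

{"method": "step_arm", "body": {"plan": [{"dx":-0.009,"dy":-0.0045,"dz":0,"ax":0.002,"ay":0,"az":0,"gripper":0},{"dx":0,"dy":0,"dz":0.08,"ax":0,"ay":0,"az":0,"gripper":0},{"dx":0,"dy":0,"dz":0.08,"ax":0,"ay":0,"az":0,"gripper":0},{"dx":0,"dy":0,"dz":0.06,"ax":0,"ay":0,"az":0,"gripper":0},{"dx":0,"dy":0,"dz":0,"ax":0,"ay":0,"az":0,"gripper":0},{"dx":0,"dy":0,"dz":0,"ax":0,"ay":0,"az":0,"gripper":0}]}}

```text
clock: 20.95
eef_pos: [524.2, -348.4, 194.1]
tool_rot: [-3.139, 0.003, 2.941]
force: [0.1, 0.1, -1.8]
width: 26.1
gripper_force: 59.7
```

```bash
python3 t5.py 522.5 -345.5 8; python3 t4.py 522.5 -346.5 190
```

```text
20.95 [ 524.2 -348.4  194.1] [-3.1394e+00  2.7000e-03  2.9415e+00] [ 0.71  0.67 -0.28  1.64  0.23  0.86  1.71]
side 1159 [ 66.8 170. ]
cap 4 369 [array([ 519.8, -338.1]), np.float64(31.0)] 85.6
cap 44 147 [array([ 522.3, -345.8]), np.float64(32.9)] 110.1
cap 102 112 [array([ 520.7, -345.8]), np.float64(24.8)] 168.0
arb 91 26 [array([ 522. , -344.4]), np.float64(32.8)]
arb 43 103 [array([ 521.5, -342.9]), np.float64(27.0)]
arb 6 241 [array([ 521.3, -342.2]), np.float64(39.6)]
top 1237 [ 73.6 178.4]
cap 4 233 [array([ 522.3, -336.5]), np.float64(30.1)] 88.3
cap 44 337 [array([ 524.7, -347.7]), np.float64(32.6)] 110.0
cap 102 208 [array([ 521.3, -346.3]), np.float64(23.7)] 167.8
arb 91 49 [array([ 522.7, -337. ]), np.float64(30.5)]
arb 43 57 [array([ 519.4, -331.1]), np.float64(20.9)]
arb 6 497 [array([ 523. , -345.6]), np.float64(40.2)]
shift [0.007 0.006 0.015] |d|mm 5.2 turn [-0.002  0.002  0.001] deg 0.2
```

{"method": "step_arm", "body": {"plan": [{"dx":0.002,"dy":0.0055,"dz":0,"ax":0,"ay":0.001,"az":0,"gripper":0},{"dx":0,"dy":0,"dz":0.025,"ax":0,"ay":0,"az":0,"gripper":0},{"dx":0,"dy":0,"dz":0.02,"ax":0,"ay":0,"az":0,"gripper":0},{"dx":0,"dy":0,"dz":0.01,"ax":0,"ay":0,"az":0,"gripper":0},{"dx":0,"dy":0,"dz":0.01,"ax":0,"ay":0,"az":0,"gripper":0},{"dx":0,"dy":0,"dz":0,"ax":0,"ay":0,"az":0,"gripper":0}]}}

```text
clock: 21.8
eef_pos: [523.2, -346.5, 173.5]
tool_rot: [-3.14, -0.001, 2.941]
force: [-0.2, -0.2, -2.0]
width: 26.3
gripper_force: 59.8
```

{"method": "step_arm", "body": {"plan": [{"dx":0,"dy":0,"dz":0.02,"ax":0,"ay":0,"az":0,"gripper":0},{"dx":0,"dy":0,"dz":0.02,"ax":0,"ay":0,"az":0,"gripper":0},{"dx":0,"dy":0,"dz":0.015,"ax":0,"ay":0,"az":0,"gripper":0},{"dx":0,"dy":0,"dz":0,"ax":0,"ay":0,"az":0,"gripper":0}]}}

```text
clock: 22.3
eef_pos: [522.9, -346.4, 156.7]
tool_rot: [-3.14, -0.001, 2.941]
force: [0.3, 0.5, -2.8]
width: 25.7
gripper_force: 59.8
```

{"method": "step_arm", "body": {"plan": [{"dx":0,"dy":0,"dz":0.02,"ax":0,"ay":0,"az":0,"gripper":0},{"dx":0,"dy":0,"dz":0.015,"ax":0,"ay":0,"az":0,"gripper":0},{"dx":0,"dy":0,"dz":0.01,"ax":0,"ay":0,"az":0,"gripper":0},{"dx":0,"dy":0,"dz":0.005,"ax":0,"ay":0,"az":0,"gripper":0},{"dx":0,"dy":0,"dz":0,"ax":0,"ay":0,"az":0,"gripper":0}]}}

```text
clock: 22.92
eef_pos: [523.3, -346.6, 142.2]
tool_rot: [-3.14, -0.0, 2.941]
force: [-0.0, -0.6, -2.3]
width: 26.1
gripper_force: 59.8
```

{"method": "step_arm", "body": {"plan": [{"dx":0,"dy":0,"dz":0.006,"ax":0,"ay":0,"az":0,"gripper":0},{"dx":0,"dy":0,"dz":0,"ax":0,"ay":0,"az":0,"gripper":0},{"dx":0,"dy":0,"dz":0,"ax":0,"ay":0,"az":0,"gripper":0}]}}

```text
clock: 23.3
eef_pos: [523.7, -346.7, 141.1]
tool_rot: [-3.14, 0.001, 2.941]
force: [-0.9, 1.0, 1.6]
width: 26.0
gripper_force: 60.3
```

{"method": "step_arm", "body": {"plan": [{"dx":0,"dy":0,"dz":0.004,"ax":0,"ay":0,"az":0,"gripper":0},{"dx":0,"dy":0,"dz":0,"ax":0,"ay":0,"az":0,"gripper":0}]}}

```text
clock: 23.55
eef_pos: [523.8, -346.7, 141.0]
tool_rot: [-3.139, 0.001, 2.941]
force: [-1.9, 0.7, 10.6]
width: 26.2
gripper_force: 61.3
```

{"method": "step_arm", "body": {"plan": [{"dx":0,"dy":0,"dz":0,"ax":0,"ay":0,"az":0,"gripper":1},{"dx":0,"dy":0,"dz":0,"ax":0,"ay":0,"az":0,"gripper":1},{"dx":0,"dy":0,"dz":0,"ax":0,"ay":0,"az":0,"gripper":1},{"dx":0,"dy":0,"dz":0,"ax":0,"ay":0,"az":0,"gripper":1},{"dx":0,"dy":0,"dz":-0.06,"ax":0,"ay":0,"az":0,"gripper":1},{"dx":0,"dy":0,"dz":-0.15,"ax":0,"ay":0,"az":0,"gripper":1},{"dx":0,"dy":0,"dz":-0.15,"ax":0,"ay":0,"az":0,"gripper":1},{"dx":0,"dy":0,"dz":-0.1,"ax":0,"ay":0,"az":0,"gripper":1},{"dx":0,"dy":0,"dz":0,"ax":0,"ay":0,"az":0,"gripper":1}]}}

```text
clock: 24.68
eef_pos: [525.0, -347.1, 281.6]
tool_rot: [-3.137, 0.007, 2.941]
force: [1.0, 0.5, -0.1]
width: 85.3
gripper_force: 0.0
```

```bash
sed -i 's/^mz=.*/mz=10/' t5.py; python3 t5.py 522.5 -345.5 9
```

```text
24.675 [ 525.  -347.1  281.6] [-3.1374  0.0066  2.9412] [ 0.72  0.58 -0.3   1.55  0.19  1.04  1.74]
side 1104 [ 14.  117.3]
cap 4 340 [array([ 519.7, -338.4]), np.float64(31.7)] 32.1
cap 44 142 [array([ 521.3, -343.3]), np.float64(33.0)] 57.1
cap 102 142 [array([ 521.1, -343.9]), np.float64(25.9)] 115.2
arb 6 176 [array([ 521.1, -342.8]), np.float64(40.0)]
top 1267 [ 18.4 135. ]
cap 4 174 [array([ 521.5, -330.7]), np.float64(27.8)] 33.6
cap 44 296 [array([ 523.9, -345.9]), np.float64(33.3)] 56.8
cap 102 372 [array([ 524.4, -346.6]), np.float64(24.8)] 114.7
arb 91 41 [array([ 521.3, -337. ]), np.float64(22.2)]
arb 43 26 [array([ 523. , -336.5]), np.float64(31.1)]
arb 6 328 [array([ 522.8, -345.4]), np.float64(40.1)]
```

View pics/side9.png

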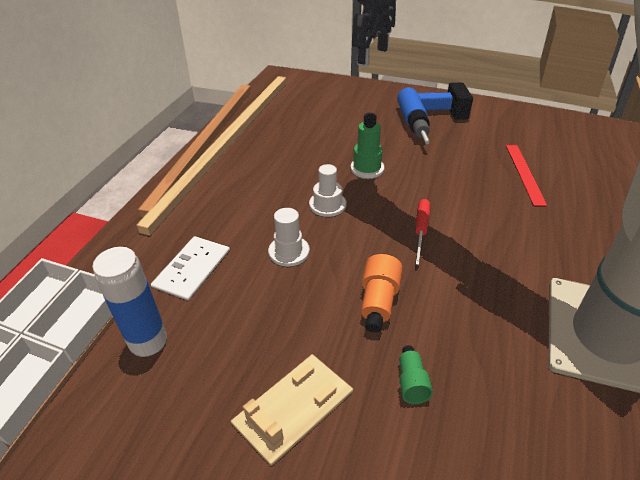

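The cap sits fully home on the third arbor at (368,150): its narrow top is at 115 mm, so the rim is at 10 mm, and the arbor hasn't moved. Nothing else has been disturbed.

```bash
python3 -c "
from cell import ctrl
print(ctrl.finish_job())"
```

```text
the job is handed in; nothing more can be done
None
```

The job is handed in: the green cap was stood mouth-down on the bench, picked up again by its knob, and now sits upright and fully home on the arbor at about (522, -345) mm, the first one tried because its measured steps suggested it was the match.

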